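Snap the biscuit tubs shut

ROBOT

A 6-joint arm with a two-finger parallel gripper is mounted at the origin on the work surface. World frame = base frame: x ahead of the robot, y to its left, z up, the work surface at z = 0. Lengths are in m, angles in rad, forces in N, time in s.
With the tool pointing down it reaches from about 0.375 to 0.975 m from the base axis. Payload 3.8 kg.
Tool frame: the origin (TCP) lies between the finger pads; the fingertips stand 22 mm ahead of it and the grasp point (between the pads) lies 3 mm ahead of it (bot.finger_overhang is the distance from the TCP to the fingertips, in m); x points along the fingers, y is the direction in which the jaws open and shut, and the axes are right-handed (so a half turn about x gives the same grasp; the last joint's range is limited). The gripper opens to 85 mm and grips with 20 to 120 N. Pads are 22 mm wide; open, the fingers measure 114 mm over their backs; the gripper's body (76 mm by 85 mm) begins 54 mm behind the grasp point. The pads swing forward as they close: fully open they stand 13 mm farther back than shut.
Start: joints at [1.312, 0.264, 1.604, -0, 1.274, -0.037], TCP at [0.148, 0.658, 0.218] pointing down, gripper open.
Joint ranges: [-2.63, 2.63], [-0.94, 2.18], [0.31, 2.57], [-1.31, 4.45], [0, 2.66], [-2.55, 2.55]. Speed limits (rad/s): [2.57, 2.57, 3.14, 3.14, 3.14, 3.14].

INTERFACE

Orientations are given as a rotation vector (axis times angle).
In Python, from workcell import bot gives the robot as it stands. The module is installed in compiled form; this text tells all that it offers.
- The arm moves only by the tool arm_command, never from a script. Its argument "series" is a list that holds one entry, the list of rows, each a list of 7 numbers: the turn, a rotation vector about the tool's x, y, z in rad, then the shift along the tool's x, y, z in cm, then the opening, from 0 (shut) to 1 (fully open). In form: [[[rx, ry, rz, x, y, z, grip], ...]]. A call has 1 to 10 rows; each row shifts and turns the pose as measured when the row begins, along the tool's axes as they then stand; what a row does not reach is not made up. A row lasts 1/10 s, in which the tool goes at most 50 mm and 8.59 degrees, less where a joint would pass 70% of its speed; a pose out of reach is approached as far as the arm can. A call is refused whole if a number of a shift passes 5 or a number of a turn 0.15, either way. A call with a gripper value outside its range is refused whole. The fingers move at their own pace and stop on an object; "newtons" is the grip in N (left out, the last holds). Time passes only in rows, so rows that do not move let the fingers close. It gives the time, the measured TCP pose, the force and the opening at its end, in the units of the state.
- bot.read_state(): the state, without advancing time (a new reading comes with each control period).
- bot.read_camera(name): name is "scene" or "top" or "wrist"; returns (picture, depth): 480x640x3 uint8, blue, green, red; 480x640 float32, m along the optical axis (not along the pixel's ray), 0 where there is no reading.
- bot.camera_info(name): a dict with "K" (3x3 intrinsics, pixels), "extrinsics" (4x4, takes a point from camera to world coordinates). Camera axes: x right, y down, z forward; pixel columns grow to the right and rows downward; lengths in m; the calibration is good to about 2 mm. A picture is of the moment at which its call begins: read the wrist's pose just before it. camera_info takes no time and is no camera call; for the wrist camera it gives the pose at the moment of the call.
- bot.finish_job(): hands the job in, once; it reports no verdict.
The state is a dict: "time": time; "q": joint angles; "joint_vel": joint speeds; "joint_torque": joint torques, N m; "tool_pos": TCP position; "tcp_rot": TCP orientation; "wrist_force": force on the tool from outside, world axes, zero at the start; "torque": the same for the moment, N m; "width": opening from 0.0 (shut) to 1.0 (fully open).
Only numpy, scipy, OpenCV 4.12 (cv2) and the standard library are available. Lean on these libraries where they do the work, as an engineer would, in place of code of your own. Each camera call takes 0.05 s, during which the arm holds its last target.

TASK

Both biscuit tubs have just been refilled: put the loose lid onto the open tub, setting it down rather than dropping it, and press both tubs' lids down until each is snapped fully home at both ends. Press firmly but with feeling, the lids crack if they are forced, and leave the pepper mill, the jar and the bowl where they stand.

Things in the scene. Friction and masses are not known exactly. Their poses are not given: they have to be found in the camera images.
- tub_a: Heavy rectangular tub of clear plastic with a white rim band, open at the start, filled with pale biscuits. It does not move. 220 mm long (its x), 140 mm wide (its y), 100 mm high, walls 5 mm, mouth 210 x 130 mm; on the outside of each short end a white pocket 7 mm thick just below the rim. Origin: centre of its underside, z up.
- tub_a_rim (a point): Centre of tub_a's mouth at the height of its rim (100 mm above its underside), axes as the tub's. Inside, a white sprung snap lip 80 mm long slopes in from each short end wall to a hooked edge 4 mm from the wall and 14 mm below the rim.
- tub_b: Heavy rectangular tub of clear plastic with a white rim band, filled with brown biscuits; lid_b is laid on it but not pressed home. It does not move. 220 mm long (its x), 140 mm wide (its y), 100 mm high, walls 5 mm, mouth 210 x 130 mm; on the outside of each short end a white pocket 7 mm thick just below the rim. Origin: centre of its underside, z up.
- tub_b_rim (a point): Centre of tub_b's mouth at the height of its rim (100 mm above its underside), axes as the tub's. Inside, a white sprung snap lip 80 mm long slopes in from each short end wall to a hooked edge 4 mm from the wall and 14 mm below the rim.
- lid_a: Loose lid for tub_a, lying flat on the counter, handle up. Bamboo, 220 x 140 mm, 0.24 to 0.39 kg; origin: centre of its underside (foot of the grey seal), x along its length, z up. Plate from 19 to 29 mm above the origin; below it the 208 x 128 mm seal with a rounded 6 mm bead enters the mouth. Either way round fits. Fully home the plate lies on the rim: origin 81 mm above the tub's.
- lid_a_handle (a point): Middle of the top of the lid's solid bar handle: 90 mm long (lid's x), 16 mm thick, 25 mm high above the plate, top 54 mm above the lid's origin.
- lid_a_end1 (a point): Point on the plate's top face, on its long middle line, 85 mm from the middle towards the lid's +x end: a good place to press that end. about 19 mm above the rim when proud, 10 mm when fully home. Pressed here, this end gives way past its snap lip at about 10 to 18 N, sinks 9 mm, then goes solid and stays down; let go sooner, it springs back up.
- lid_a_end2 (a point): Point on the plate's top face, on its long middle line, 85 mm from the middle towards the lid's -x end: a good place to press that end. about 19 mm above the rim when proud, 10 mm when fully home. Each end must pass its own lip (both at once: twice the force). Pressing with more than 50 N cracks the lid.
- lid_b: Lid of tub_b, laid on it but 9 mm proud, bead on the lips. Bamboo, 220 x 140 mm, 0.24 to 0.39 kg; origin: centre of its underside (foot of the grey seal), x along its length, z up. Plate from 19 to 29 mm above the origin; below it the 208 x 128 mm seal with a rounded 6 mm bead enters the mouth. Either way round fits. Fully home the plate lies on the rim: origin 81 mm above the tub's.
- lid_b_handle (a point): Middle of the top of the lid's solid bar handle: 90 mm long (lid's x), 16 mm thick, 25 mm high above the plate, top 54 mm above the lid's origin.
- lid_b_end1 (a point): Point on the plate's top face, on its long middle line, 85 mm from the middle towards the lid's +x end: a good place to press that end. about 19 mm above the rim when proud, 10 mm when fully home. Pressed here, this end gives way past its snap lip at about 10 to 18 N, sinks 9 mm, then goes solid and stays down; let go sooner, it springs back up.
- lid_b_end2 (a point): Point on the plate's top face, on its long middle line, 85 mm from the middle towards the lid's -x end: a good place to press that end. about 19 mm above the rim when proud, 10 mm when fully home. Each end must pass its own lip (both at once: twice the force). Pressing with more than 50 N cracks the lid.
- pepper_mill: Brass pepper mill, loose, 48 mm across, 125 mm tall, upright beyond the tubs; origin at the centre of its foot. Bystander.
- grain_jar: Amber glass jar with steel cap, loose, 80 mm across, 130 mm tall, beyond the tubs; origin at the centre of its foot. Bystander.
- bowl: Small white bowl, loose, 110 mm across, 50 mm high, beyond the tubs; origin at the centre of its foot. Bystander.

How it is judged:
At the end, for the whole second after the job is handed in: Each lid lies on its own tub, centred within 6 mm, with both end points no more than 12.5 mm above the rim (10 mm = fully home, so within 2.5 mm), at rest; nothing touches the robot (z of each of lid_a_end1, lid_a_end2 in the frame of tub_a_rim below 0.0125 m and z of each of lid_b_end1, lid_b_end2 in the frame of tub_b_rim below 0.0125 m and horizontal distance between lid_a and tub_a below 0.006 m and horizontal distance between lid_b and tub_b below 0.006 m and angle between each of lid_a, lid_b's own z axis and vertical below 0.05 rad and linear speed of each of lid_a, lid_b below 0.02 m/s).
It fails at once if a lid is forced: the fingers press on it with more than 50 N (squeezing its handle to carry it does not count) ((contact force between the fingers and lid_a above 50 N and (x of the grasp point in the frame of lid_a above 0.055 m or x of the grasp point in the frame of lid_a below -0.055 m or y of the grasp point in the frame of lid_a above 0.025 m or y of the grasp point in the frame of lid_a below -0.025 m or z of the grasp point in the frame of lid_a above 0.068 m)) or (contact force between the fingers and lid_b above 50 N and (x of the grasp point in the frame of lid_b above 0.055 m or x of the grasp point in the frame of lid_b below -0.055 m or y of the grasp point in the frame of lid_b above 0.025 m or y of the grasp point in the frame of lid_b below -0.025 m or z of the grasp point in the frame of lid_b above 0.068 m))).
It fails at once if a lid is dropped or thrown: it moves faster than 0.6 m/s with no finger on it ((linear speed of lid_a above 0.6 m/s and contact force between the fingers and lid_a below 0.1 N) or (linear speed of lid_b above 0.6 m/s and contact force between the fingers and lid_b below 0.1 N)).
It fails at once if the mill, the jar or the bowl is pushed more than 20 mm or tipped over (distance of any of pepper_mill, grain_jar, bowl from where it was at the start of the episode above 0.02 m or angle between any of pepper_mill, grain_jar, bowl's own z axis and vertical above 0.35 rad).
It also fails if it takes over 72 s, if anything falls off the work surface, if the arm or the gripper's body presses on something with over 40 N, if the wrist force passes 120 N, or if a joint passes its speed limit or range.

## Working session

There is one attempt and no reset: what is moved stays moved. The work goes in short steps, Python scripts to look and compute and a tool call to move; the robot and the scene stay as the last step left them, time stands still between calls to the robot, and variables do not carry over. Pictures are saved under pics/ and viewed, and the job is handed in when it is done.

Besides the shell and the picture viewer there is one more tool, called after "Request:" as a command line: name --argument value ..., lists and objects as JSON in quotes. arm_command: Moves the arm, as the interface text tells. Its arguments: {"type":"object","properties":{"series":{"type":"array"},"newtons":{"type":"number"}},"required":["series"]}

```bash
mkdir -p pics
cat > h.py <<'E'
import numpy as np, cv2
from scipy.spatial.transform import Rotation as R
from workcell import bot
def snap(n,f):
    inf=bot.camera_info(n); im,d=bot.read_camera(n); cv2.imwrite('pics/'+f+'.png',im); np.savez('pics/'+f+'.npz',im=im,d=d,K=inf['K'],T=inf['extrinsics']); return im,d,np.array(inf['K']),np.array(inf['extrinsics'])
def load(f):
    z=np.load('pics/'+f+'.npz'); return z['im'],z['d'],z['K'],z['T']
def cloud(d,K,T):
    v,u=np.mgrid[:480,:640]; p=np.stack([(u-K[0,2])/K[0,0]*d,(v-K[1,2])/K[1,1]*d,d],-1)
    return p@T[:3,:3].T+T[:3,3]
def st():
    s=bot.read_state(); print({k:np.round(s[k],4).tolist() for k in s if k in('time','q','tool_pos','tcp_rot','wrist_force','width')}); print(R.from_rotvec(s['tcp_rot']).as_matrix().round(3).tolist()); return s
E
python3 - <<'E'
from h import *
st()
for n in('scene','top','wrist'):
    im,d,K,T=snap(n,n+'0'); print(n,K.round(1).tolist(),T.round(3).tolist())
E
```

```text
{'time': 0.0, 'q': [1.3121, 0.2647, 1.6054, -0.0, 1.2737, -0.0369], 'tool_pos': [0.1483, 0.6577, 0.2172], 'tcp_rot': [0.1724, 1.5641, -0.1759], 'wrist_force': [-0.0736, 0.0091, 0.1094], 'width': 0.9989}
[[-0.001, 0.22, 0.976], [-0.002, 0.976, -0.22], [-1.0, -0.002, -0.0]]
scene [[600.4, 0.0, 329.3], [0.0, 600.4, 231.4], [0.0, 0.0, 1.0]] [[-0.382, 0.673, -0.634, 1.236], [0.924, 0.28, -0.26, 0.262], [0.002, -0.685, -0.728, 0.864], [0.0, 0.0, 0.0, 1.0]]
top [[599.1, 0.0, 316.2], [0.0, 599.1, 241.0], [0.0, 0.0, 1.0]] [[0.019, -0.991, 0.132, 0.478], [-1.0, -0.021, -0.011, 0.001], [0.014, -0.131, -0.991, 1.111], [0.0, 0.0, 0.0, 1.0]]
wrist [[348.4, 0.0, 314.9], [0.0, 348.4, 241.4], [0.0, 0.0, 1.0]] [[0.221, 0.936, 0.273, 0.078], [0.975, -0.212, -0.063, 0.675], [-0.002, 0.28, -0.96, 0.373], [0.0, 0.0, 0.0, 1.0]]
```

View pics/scene0.png

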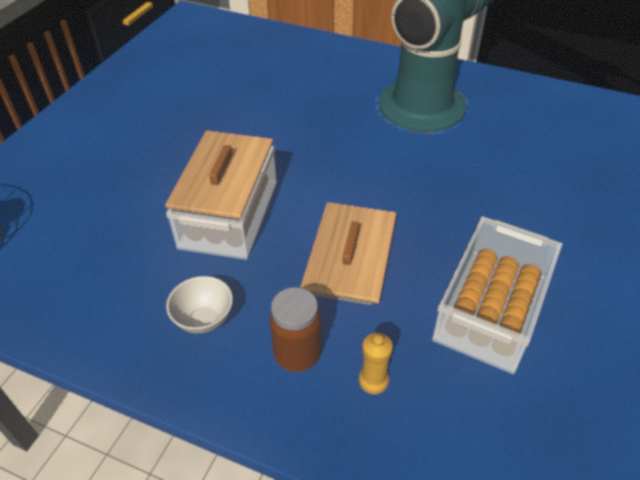

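View pics/top0.png

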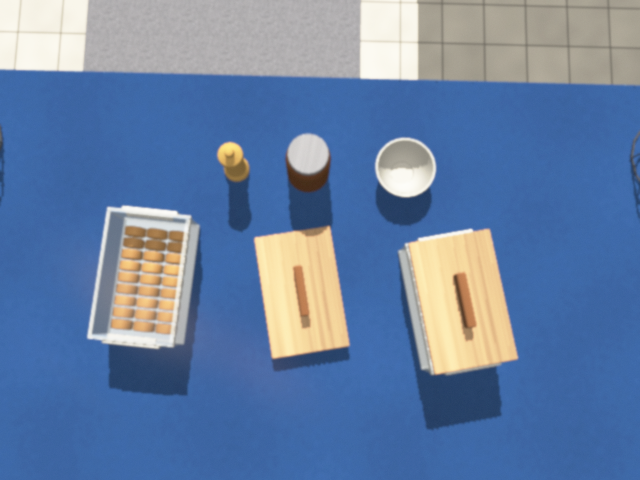

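Run:
```python
from h import *
im,d,K,T=load('top0')
P=cloud(d,K,T)
z=P[...,2]; z=np.where(d>0,z,0)
cv2.imwrite('pics/z.png',(np.clip(z/0.2,0,1)*255).astype(np.uint8))
```

```text
(no output)
```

View pics/z.png

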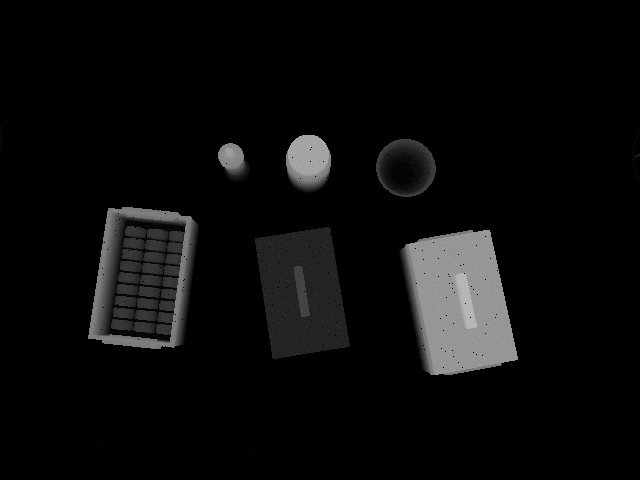

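```bash
cat >> h.py <<'E'
def rect(f,zlo,zhi,roi,open_=0):
    im,d,K,T=load(f); P=cloud(d,K,T); z=P[...,2]
    m=((z>zlo)&(z<zhi)&(d>0)).astype(np.uint8); k=np.zeros_like(m); x0,y0,x1,y1=roi; k[y0:y1,x0:x1]=1; m*=k
    m=cv2.morphologyEx(m,cv2.MORPH_CLOSE,np.ones((3,3)))
    if open_: m=cv2.morphologyEx(m,cv2.MORPH_OPEN,np.ones((open_,open_)))
    zs=np.median(z[(m>0)&(d>0)])
    n,l,s,c=cv2.connectedComponentsWithStats(m); i=1+np.argmax(s[1:,4])
    cs,_=cv2.findContours((l==i).astype(np.uint8),cv2.RETR_EXTERNAL,cv2.CHAIN_APPROX_NONE)
    c=max(cs,key=cv2.contourArea)[:,0].astype(float)
    r=np.c_[(c[:,0]-K[0,2])/K[0,0],(c[:,1]-K[1,2])/K[1,1],np.ones(len(c))]@T[:3,:3].T
    w=T[:3,3]+r*((zs-T[2,3])/r[:,2:])
    (cx,cy),(a,b),an=cv2.minAreaRect((w[:,:2]*1000).astype(np.float32))
    if b>a: a,b,an=b,a,an+90
    an=(an+90)%180-90
    print(f,'centre mm',round(cx,1),round(cy,1),'size',round(a,1),round(b,1),'yaw deg of long axis',round(an,2),'z',round(zs*1000,1)); return cx,cy,an,zs
E
python3 - <<'E'
from h import *
rect('top0',.02,.04,(240,210,370,380),3)
rect('top0',.045,.07,(280,240,330,340))
rect('top0',.105,.13,(380,210,540,390),3)
rect('top0',.135,.17,(430,240,500,350))
rect('top0',.095,.11,(60,190,215,370))
im,d,K,T=load('top0')
cv2.imwrite('pics/c.png',cv2.resize(im[190:370,70:220],None,fx=3.3,fy=3.3,interpolation=2))
z=cloud(d,K,T)[...,2]
m=((z>.094)&(z<.11))[190:370,70:220].astype(np.uint8)*255
cv2.imwrite('pics/m.png',cv2.resize(m,None,fx=3.3,fy=3.3))
E
```

```text
top0 centre mm 529.7 14.3 size 219.6 139.6 yaw deg of long axis 10.31 z 28.0
top0 centre mm 529.7 14.2 size 89.4 15.9 yaw deg of long axis 10.23 z 52.9
top0 centre mm 515.6 -253.6 size 219.5 140.6 yaw deg of long axis 11.25 z 118.1
top0 centre mm 515.4 -252.8 size 89.4 18.0 yaw deg of long axis 11.3 z 142.6
top0 centre mm 546.4 285.9 size 232.2 143.4 yaw deg of long axis -4.88 z 98.2
```

View pics/c.png

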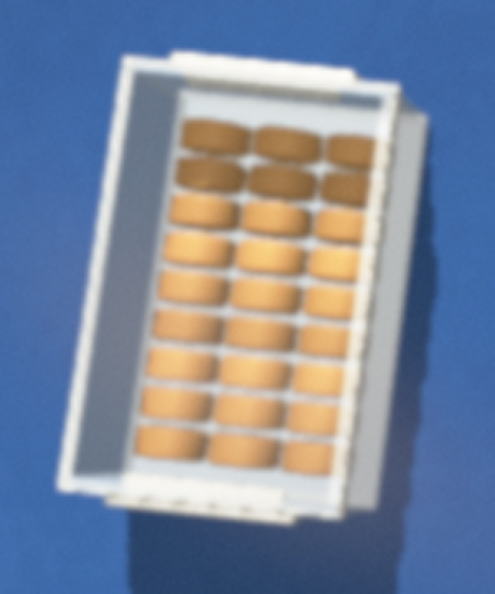

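View pics/m.png

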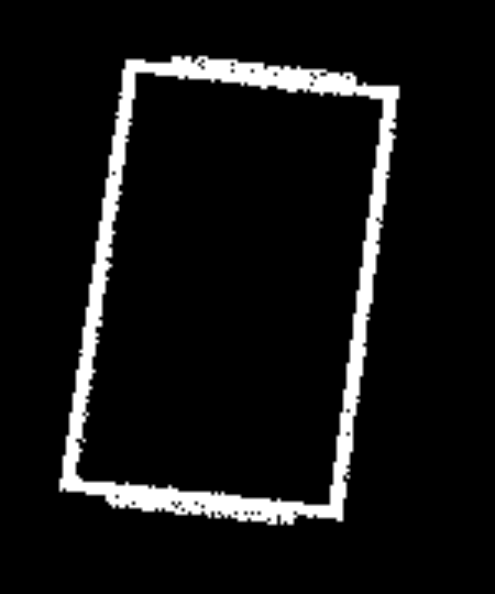

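View pics/wrist0.png

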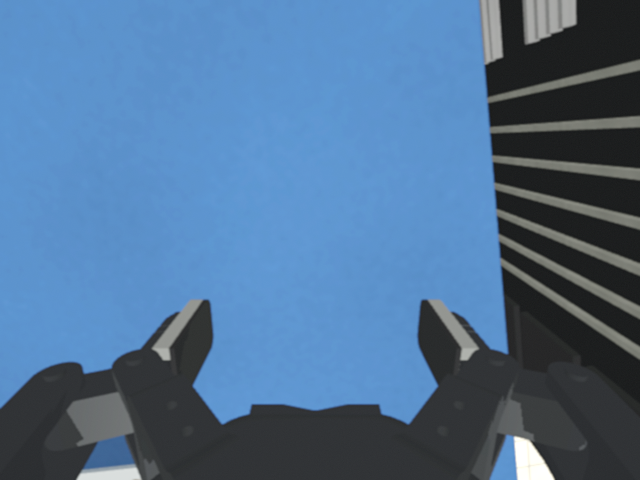

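```bash
cat >> h.py <<'E'
def go(x,y,z,yaw=None):
    """print the tool-frame delta to target TCP (m), tool y yaw (deg)"""
    s=bot.read_state(); M=R.from_rotvec(s['tcp_rot']).as_matrix(); p=np.array(s['tool_pos'])
    cy=np.degrees(np.arctan2(M[1,1],M[0,1])); yaw=cy if yaw is None else yaw
    a=np.radians(yaw); Y=np.array([np.cos(a),np.sin(a),0]); X=np.array([0,0,-1.]); G=np.c_[X,Y,np.cross(X,Y)]
    dl=np.array([x,y,z])-p
    print('t',round(s['time'],2),'tcp',p.round(4),'yaw',cy.round(2),'F',np.round(s['wrist_force'],2),'w',round(s['width'],3),'q6',round(s['q'][5],2))
    print('turn',R.from_matrix(M.T@G).as_rotvec().round(4),'| shift cm now-axes',(M.T@dl*100).round(2),'| in target axes',(G.T@dl*100).round(2))
def ontop(u,v,K,T,z):
    r=T[:3,:3]@np.array([(u-K[0,2])/K[0,0],(v-K[1,2])/K[1,1],1]); return T[:3,3]+r*((z-T[2,3])/r[2])
E
python3 - <<'E'
from h import *
im,d,K,T=load('top0'); P=cloud(d,K,T); z=P[...,2]
for thr in(.093,.0955,.097):
    m=((z>thr)&(z<.11)&(d>0)).astype(np.uint8); k=np.zeros_like(m);k[190:370,60:215]=1;m*=k
    m=cv2.morphologyEx(m,cv2.MORPH_CLOSE,np.ones((3,3)))
    v,u=np.nonzero(m); r=np.c_[(u-K[0,2])/K[0,0],(v-K[1,2])/K[1,1],np.ones(len(u))]@T[:3,:3].T
    w=(T[:3,3]+r*((.0985-T[2,3])/r[:,2:]))[:,:2]*1000
    a=np.radians(-4.9);c=np.array([546,286]); l=(w-c)@np.array([[np.cos(a),-np.sin(a)],[np.sin(a),np.cos(a)]])
    for nm,i,s in(('+y',1,1),('-y',1,-1),('+x',0,1),('-x',0,-1)):
        o=1-i; sel=(l[:,i]*s>(50 if i else 90))&(abs(l[:,o])<(85 if i else 60))
        # per-bin extents
        b=np.round(l[sel,o]/3); t=l[sel,i]*s
        ub=np.unique(b); mx=np.array([t[b==q].max() for q in ub]); mn=np.array([t[b==q].min() for q in ub])
        if not i: # only non pocket zones for outer
            far=abs(ub*3)>52; 
            print(thr,nm,'in',mn.mean().round(1),'slope',np.polyfit(ub*3,mn,1)[0].round(4),'out(nonpocket)',mx[far].mean().round(1))
        else: print(thr,nm,'in',mn.mean().round(1),'out',mx.mean().round(1),'slopes',np.polyfit(ub*3,mn,1)[0].round(4),np.polyfit(ub*3,mx,1)[0].round(4))
for u,v in((235,165),(308,165),(405,168)): print(ontop(u,v,K,T,.06).round(3))
go(.530,.0143,.25,100.3)
E
```

```text
0.093 +y in 64.1 out 70.9 slopes 0.0049 0.0002
0.093 -y in 64.7 out 71.1 slopes -0.0004 0.0006
0.093 +x in 105.0 slope 0.0033 out(nonpocket) 110.2
0.093 -x in 104.4 slope -0.0022 out(nonpocket) 110.1
0.0955 +y in 65.0 out 70.9 slopes -0.0036 0.0002
0.0955 -y in 64.7 out 70.5 slopes -0.0004 0.0009
0.0955 +x in 105.7 slope 0.005 out(nonpocket) 110.2
0.0955 -x in 104.8 slope 0.0024 out(nonpocket) 110.1
0.097 +y in 65.5 out 70.7 slopes 0.0009 -0.0033
0.097 -y in 64.8 out 69.9 slopes -0.0008 0.0015
0.097 +x in 106.1 slope -0.0018 out(nonpocket) 110.2
0.097 -x in 105.0 slope 0.0016 out(nonpocket) 109.6
[0.752 0.138 0.06 ]
[0.755 0.007 0.06 ]
[ 0.754 -0.168  0.06 ]
t 0.15 tcp [0.1483 0.6579 0.2174] yaw 77.29 F [-0.45 -0.21  0.25] w 0.999 q6 -0.04
turn [-4.015e-01 -4.000e-04  1.800e-03] | shift cm now-axes [ -3.16 -54.39  51.39] | in target axes [ -3.26 -70.14  26.04]
```

Request:
arm_command --series '[[[-0.134, 0, 0, -1, 0, 0, 1], [-0.134, 0, 0, -1, 0, 0, 1], [-0.134, 0, 0, -1, 0, 0, 1], [0, 0, 0, 0, -4.6, 1.7, 1], [0, 0, 0, 0, -4.6, 1.7, 1], [0, 0, 0, 0, -4.6, 1.7, 1], [0, 0, 0, 0, -4.6, 1.7, 1], [0, 0, 0, 0, -4.6, 1.7, 1], [0, 0, 0, 0, -4.6, 1.7, 1], [0, 0, 0, 0, -4.6, 1.7, 1]]]' --newtons 50

```text
time: 1.15
tool_pos: [0.3283, 0.361, 0.2435]
tcp_rot: [-0.17, 1.568, 0.158]
wrist_force: [0.6, 0.0, 0.4]
width: 0.999
```

```bash
python3 -c "
from h import *
go(.530,.0143,.15,100.3)"
```

```text
t 1.15 tcp [0.3283 0.361  0.2435] yaw 101.95 F [0.59 0.01 0.41] w 0.999 q6 -0.99
turn [ 0.0289 -0.0044  0.0073] | shift cm now-axes [  9.57 -38.03  12.6 ] | in target axes [  9.35 -37.72  13.65]
```

Request:
arm_command --series '[[[0.01, 0, 0, 0, -4.6, 1.6, 1], [0.01, 0, 0, 0, -4.6, 1.6, 1], [0.01, 0, 0, 0.5, -4.6, 1.6, 1], [0, 0, 0, 0.5, -4.6, 1.6, 1], [0, 0, 0, 1, -4.6, 1.6, 1], [0, 0, 0, 1, -4.6, 1.6, 1], [0, 0, 0, 1, -4.6, 1.6, 1], [0, 0, 0, 1, -3, 1.2, 1], [0, 0, 0, 1, 0, 0, 1], [0, 0, 0, 0, 0, 0, 1]]]'

```text
time: 2.15
tool_pos: [0.5174, 0.0244, 0.1844]
tcp_rot: [-0.139, 1.566, 0.128]
wrist_force: [-0.7, 0.7, -0.2]
width: 1.001
```

```bash
python3 -c "
from h import *
go(.530,.0143,.15,100.3)"
```

```text
t 2.15 tcp [0.5174 0.0244 0.1844] yaw 99.72 F [-0.66  0.67 -0.22] w 1.001 q6 -1.73
turn [-0.0101 -0.0003  0.0069] | shift cm now-axes [ 3.45 -1.19  1.07] | in target axes [ 3.44 -1.22  1.06]
```

Request:
arm_command --series '[[[-0.01, 0, 0.003, 1.2, -1.2, 1.0, 1], [0, 0, 0.003, 1.2, 0, 0, 1], [0, 0, 0, 1, 0, 0, 1], [0, 0, 0, 0, 0, 0, 1]]]'

```text
time: 2.55
tool_pos: [0.5273, 0.018, 0.1493]
tcp_rot: [-0.143, 1.568, 0.145]
wrist_force: [-0.7, -0.5, -0.9]
width: 1.0
```

```bash
python3 -c "
from h import *
snap('wrist','w1')
go(.530,.0143,.058,100.3)"
```

```text
t 2.6 tcp [0.5277 0.0181 0.1501] yaw 100.49 F [-0.17 -0.13  0.38] w 1.003 q6 -1.77
turn [ 0.0033 -0.0004 -0.0013] | shift cm now-axes [ 9.21 -0.42  0.16] | in target axes [ 9.21 -0.41  0.16]
```

View pics/w1.png

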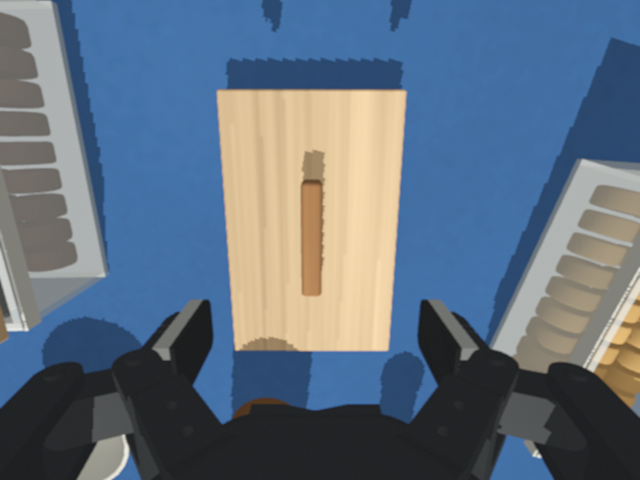

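```bash
python3 -c "
from h import *
rect('w1',.02,.04,(200,70,430,360),3)
rect('w1',.045,.07,(280,160,340,310))
"
```

```text
w1 centre mm 529.7 16.2 size 218.6 139.0 yaw deg of long axis 10.27 z 29.6
w1 centre mm 528.7 16.0 size 88.9 15.7 yaw deg of long axis 10.69 z 54.3
```

Request:
arm_command --series '[[[0, 0, 0, 2, -0.4, 0.2, 1], [0, 0, 0, 2, 0, 0, 1], [0, 0, 0, 2, 0, 0, 1], [0, 0, 0, 1, 0, 0, 1], [0, 0, 0, 0, 0, 0, 1]]]'

```text
time: 3.1
tool_pos: [0.5324, 0.0182, 0.0827]
tcp_rot: [-0.146, 1.559, 0.148]
wrist_force: [-0.1, -0.9, 0.3]
width: 0.998
```

```bash
python3 -c "
from h import *
go(.530,.0143,.058,100.3)"
```

```text
t 3.1 tcp [0.5324 0.0182 0.0827] yaw 100.74 F [-0.08 -0.85  0.31] w 0.998 q6 -1.77
turn [ 0.0077  0.0071 -0.0004] | shift cm now-axes [ 2.46 -0.34 -0.33] | in target axes [ 2.47 -0.34 -0.31]
```

Request:
arm_command --series '[[[0, 0.007, 0, 1.2, -0.3, -0.3, 1], [0.005, 0, 0, 0.9, 0, 0, 1], [0, 0, 0, 0.3, 0, 0, 1], [0, 0, 0, 0, 0, 0, 1], [0, 0, 0, 0, 0, 0, 1]]]'

```text
time: 3.6
tool_pos: [0.5321, 0.0149, 0.0597]
tcp_rot: [-0.143, 1.562, 0.143]
wrist_force: [0.5, 0.4, 0.1]
width: 1.002
```

```bash
python3 -c "
from h import *
go(.530,.0155,.058,100.3)"
```

```text
t 3.6 tcp [0.5321 0.0149 0.0597] yaw 100.47 F [0.52 0.36 0.11] w 1.002 q6 -1.77
turn [0.0029 0.004  0.0005] | shift cm now-axes [ 0.17  0.1  -0.19] | in target axes [ 0.17  0.1  -0.19]
```

Good enough; close and lift slightly.

Request:
arm_command --series '[[[0, 0.004, 0, 0.1, 0, -0.2, 0], [0, 0, 0, 0, 0, 0, 0], [0, 0, 0, 0, 0, 0, 0], [0, 0, 0, 0, 0, 0, 0], [0, 0, 0, 0, 0, 0, 0], [0, 0, 0, 0, 0, 0, 0], [0, 0, 0, 0, 0, 0, 0], [0, 0, 0, 0, 0, 0, 0], [0, 0, 0, 0, 0, 0, 0]]]' --newtons 60

```text
time: 4.5
tool_pos: [0.5312, 0.0144, 0.0601]
tcp_rot: [-0.144, 1.564, 0.143]
wrist_force: [0.4, 0.4, 0.2]
width: 0.0
```

```bash
python3 -c "
from h import *
go(.530,.0155,.20,100.3)"
```

```text
t 4.5 tcp [0.5312 0.0144 0.0601] yaw 100.46 F [0.37 0.43 0.19] w 0.0 q6 -1.77
turn [0.0028 0.0022 0.001 ] | shift cm now-axes [-13.99   0.12  -0.06] | in target axes [-13.99   0.13  -0.1 ]
```

```bash
python3 -c "
from h import *
snap('wrist','w2');snap('scene','s2');snap('top','t2')
print(bot.finger_overhang)"
```

```text
0.022
```

View pics/w2.png

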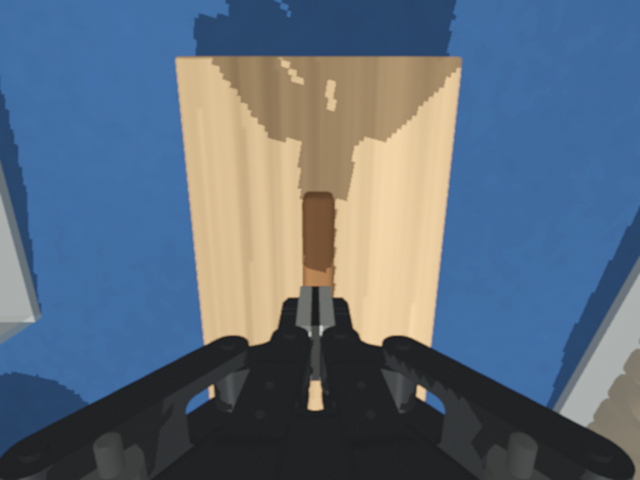

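View pics/s2.png

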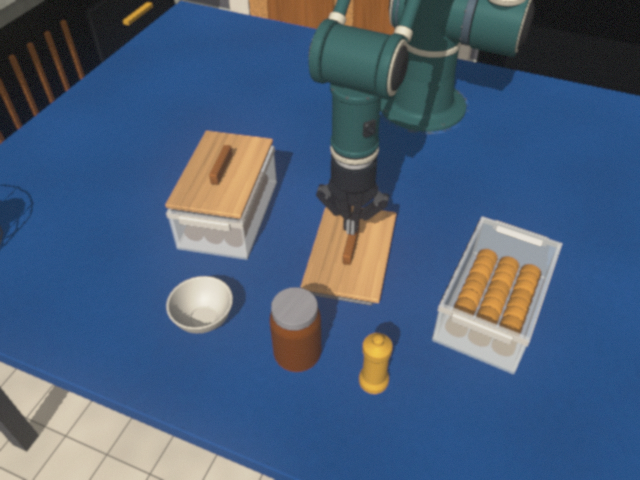

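```bash
python3 -c "
from h import *
im,d,K,T=load('w2');P=cloud(d,K,T)
for u,v in((305,292),(328,292),(305,310),(328,310),(316,240),(316,278),(250,300),(316,395),(316,330),(340,320)): print(u,v,P[v,u].round(4))
st()
cv2.imwrite('pics/w2c.png',cv2.resize(im[180:420,230:410],None,fx=2.5,fy=2.5))
im,d,K,T=load('s2')
cv2.imwrite('pics/s2c.png',cv2.resize(im[150:320,280:420],None,fx=3.5,fy=3.5,interpolation=2))
"
```

```text
305 292 [0.5206 0.0092 0.0839]
328 292 [0.5187 0.0185 0.0843]
305 310 [0.5206 0.0097 0.0994]
328 310 [0.5187 0.0179 0.1002]
316 240 [0.5061 0.0113 0.0548]
316 278 [0.5255 0.0148 0.0547]
250 300 [ 0.5563 -0.0188  0.0295]
316 395 [0.6158 0.0316 0.0286]
316 330 [0.5217 0.014  0.1104]
340 320 [0.5221 0.0232 0.0998]
{'time': 4.65, 'q': [-0.0194, 0.1478, 2.0594, -0.0006, 0.9319, -1.7723], 'tool_pos': [0.5312, 0.0144, 0.0601], 'tcp_rot': [-0.1438, 1.5637, 0.1426], 'wrist_force': [-0.0304, 0.1323, -0.1254], 'width': 0.0025}
[[0.002, -0.181, 0.983], [-0.001, 0.983, 0.181], [-1.0, -0.001, 0.002]]
```

View pics/w2c.png

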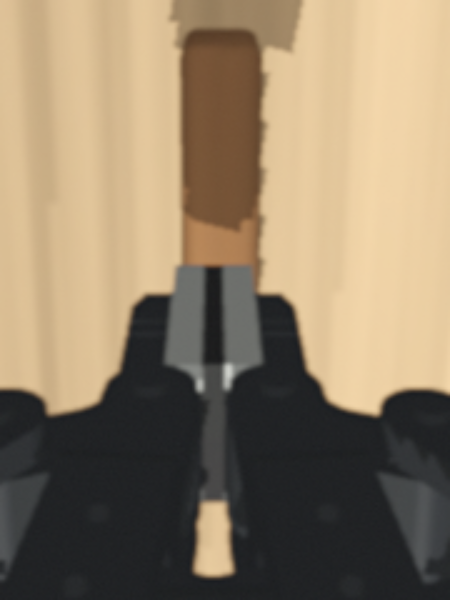

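View pics/s2c.png

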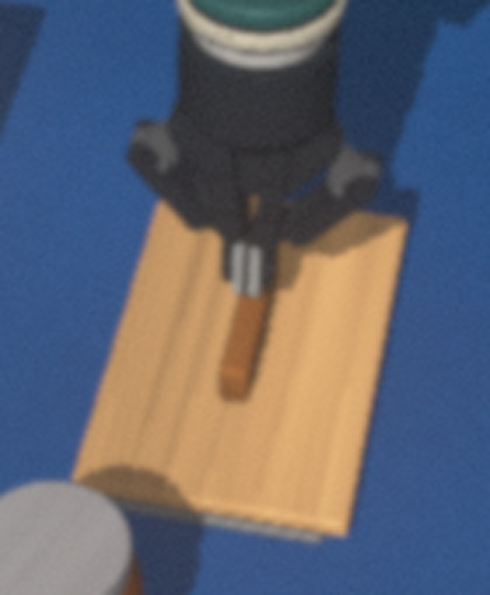

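```bash
python3 -c "
from h import *
for n in('s2','t2'):
  im,d,K,T=load(n);P=cloud(d,K,T)
  def pr(p):
    c=T[:3,:3].T@(np.array(p)-T[:3,3]); return (K@c/c[2])[:2].round(1)
  for p in((.5312,.0144,.060),(.5312,.0144,.038),(.5312,.0144,.079),(.53,.0145,.054)): print(n,p,pr(p))
  if n=='s2':
    for v in range(215,245,3): print(v,P[v,347].round(4),P[v,352].round(4),im[v,351])
im,d,K,T=load('t2');cv2.imwrite('pics/t2c.png',cv2.resize(im[180:400,200:400],None,fx=2.5,fy=2.5))
"
```

```text
s2 (0.5312, 0.0144, 0.06) [350.6 235.6]
s2 (0.5312, 0.0144, 0.038) [350.3 243.6]
s2 (0.5312, 0.0144, 0.079) [350.9 228.4]
s2 (0.53, 0.0145, 0.054) [350.8 237.4]
215 [0.5436 0.0106 0.1233] [0.5411 0.0189 0.1242] [50 48 53]
218 [0.5434 0.0107 0.1157] [0.5416 0.0193 0.1175] [58 60 64]
221 [0.5435 0.0109 0.1084] [0.5415 0.0195 0.1099] [109 111 114]
224 [0.5395 0.0097 0.0965] [0.5435 0.0204 0.1046] [119 123 126]
227 [0.5421 0.0108 0.0918] [0.5418 0.0201 0.0952] [126 131 135]
230 [0.5418 0.0109 0.0837] [0.5412 0.0201 0.0869] [129 131 134]
233 [0.5434 0.0117 0.0778] [0.5422 0.0207 0.0803] [126 131 138]
236 [ 0.508  -0.0009  0.0293] [0.5261 0.0154 0.0542] [ 58  97 148]
239 [0.5382 0.0102 0.056 ] [0.5367 0.0193 0.0583] [ 61 100 152]
242 [0.5455 0.013  0.0564] [0.5401 0.0207 0.0542] [ 59  97 149]
t2 (0.5312, 0.0144, 0.06) [301.  289.7]
t2 (0.5312, 0.0144, 0.038) [301.1 290.3]
t2 (0.5312, 0.0144, 0.079) [300.9 289.1]
t2 (0.53, 0.0145, 0.054) [301.  290.6]
```

View pics/t2c.png

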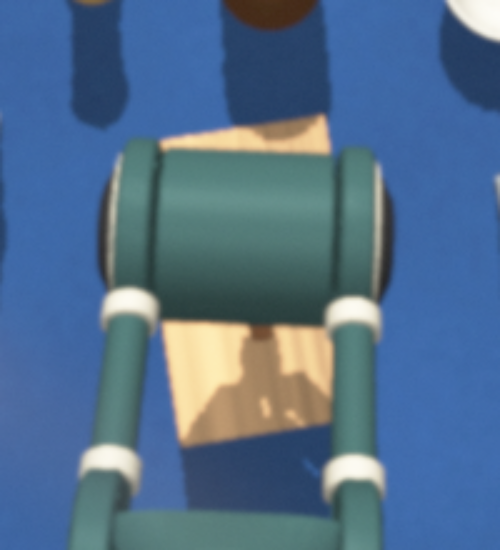

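The shut fingertips show at z ≈ 78 mm in both the wrist and scene cameras. The reported TCP of 60 mm puts them at 38 mm, so they sit 40 mm farther back than documented, and the grip closed in air above the handle. From here I'll use the measured offset (tip z = tool z + 18 mm when shut). Next I reopen and descend carefully.

Request:
arm_command --series '[[[0, 0, 0, 0, 0, 0, 1], [0, 0, 0, 0, 0, 0, 1], [0, 0, 0, 0, 0, 0, 1], [0, 0, 0, 0, 0, 0, 1], [0, 0, 0, 0, 0, 0, 1], [0, 0, 0, 0, 0, 0, 1], [0, 0, 0, 0, 0, 0, 1], [0, 0, 0, 0, 0, 0, 1]]]'

```text
time: 5.45
tool_pos: [0.5311, 0.0144, 0.06]
tcp_rot: [-0.144, 1.564, 0.143]
wrist_force: [-0.2, 0.1, -1.4]
width: 1.001
```

```bash
python3 -c "
from h import *
snap('wrist','w3')
im,d,K,T=load('w3');P=cloud(d,K,T); M=(im.max(2)<200)
for u,v in((205,302),(205,310),(195,330),(425,302),(427,310),(437,330)): print(u,v,P[v,u].round(4),im[v,u])
go(.530,.0150,.020,100.3)"
```

```text
205 302 [ 0.5281 -0.0289  0.0919] [25 23 21]
205 310 [ 0.5312 -0.0284  0.0925] [24 23 22]
195 330 [ 0.5317 -0.0278  0.1063] [23 23 21]
425 302 [0.5118 0.0549 0.0937] [22 20 19]
427 310 [0.5138 0.0554 0.0963] [24 23 22]
437 330 [0.5152 0.0556 0.1083] [24 25 23]
t 5.5 tcp [0.5312 0.0144 0.06  ] yaw 100.46 F [-0.89 -0.08 -0.66] w 0.997 q6 -1.77
turn [0.0027 0.0022 0.001 ] | shift cm now-axes [ 4.    0.08 -0.11] | in target axes [ 4.    0.08 -0.1 ]
```

View pics/w3.png

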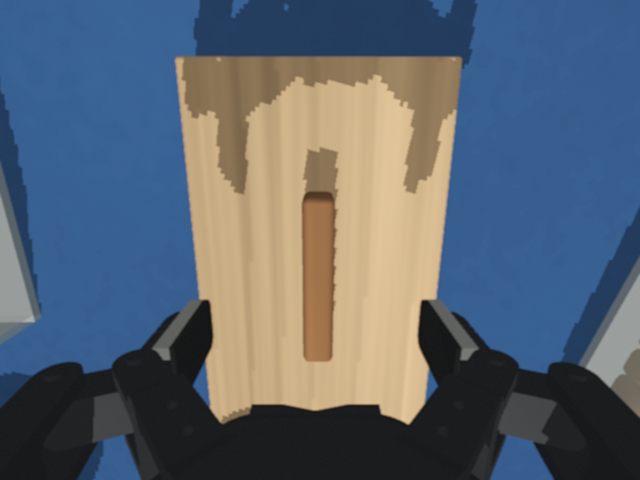

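The fingers are open and straddle the handle at column 318. The open tips are at z ≈ 91 mm, which matches the offset.

Request:
arm_command --series '[[[0.003, 0.002, 0, 1.2, 0.1, -0.1, 1], [0, 0, 0, 1.2, 0, 0, 1], [0, 0, 0, 1, 0, 0, 1], [0, 0, 0, 0.5, 0, 0, 1], [0, 0, 0, 0, 0, 0, 1]]]'

```text
time: 6.0
tool_pos: [0.5288, 0.0153, 0.0164]
tcp_rot: [-0.141, 1.568, 0.14]
wrist_force: [-0.4, 0.1, -0.9]
width: 1.001
```

```bash
python3 -c "
from h import *
go(.530,.0150,.020,100.3)"
```

```text
t 6.0 tcp [0.5288 0.0153 0.0164] yaw 100.27 F [-0.44  0.15 -0.93] w 1.001 q6 -1.77
turn [-0.0005 -0.0021  0.0006] | shift cm now-axes [-0.36 -0.05  0.12] | in target axes [-0.36 -0.05  0.12]
```

Request:
arm_command --series '[[[0, -0.002, 0, -0.4, 0, 0.1, 1], [0, 0, 0, 0, 0, 0, 0], [0, 0, 0, 0, 0, 0, 0], [0, 0, 0, 0, 0, 0, 0], [0, 0, 0, 0, 0, 0, 0], [0, 0, 0, 0, 0, 0, 0], [0, 0, 0, 0, 0, 0, 0], [0, 0, 0, 0, 0, 0, 0], [0, 0, 0, 0, 0, 0, 0]]]' --newtons 60

```text
time: 6.9
tool_pos: [0.531, 0.0154, 0.022]
tcp_rot: [-0.141, 1.564, 0.14]
wrist_force: [0.0, 0.6, 0.3]
width: 0.171
```

```bash
python3 -c "
from h import *
snap('wrist','w4')
rect('w4',.02,.04,(150,30,480,280),3)
go(.530,.0150,.12,100.3)"
```

```text
w4 centre mm 471.7 5.5 size 138.2 99.6 yaw deg of long axis -79.79 z 29.6
t 6.95 tcp [0.5311 0.0155 0.022 ] yaw 100.27 F [ 0.42  1.14 -0.82] w 0.168 q6 -1.77
turn [-0.0006  0.0024  0.001 ] | shift cm now-axes [-9.8  -0.04 -0.09] | in target axes [-9.8  -0.03 -0.11]
```

View pics/w4.png

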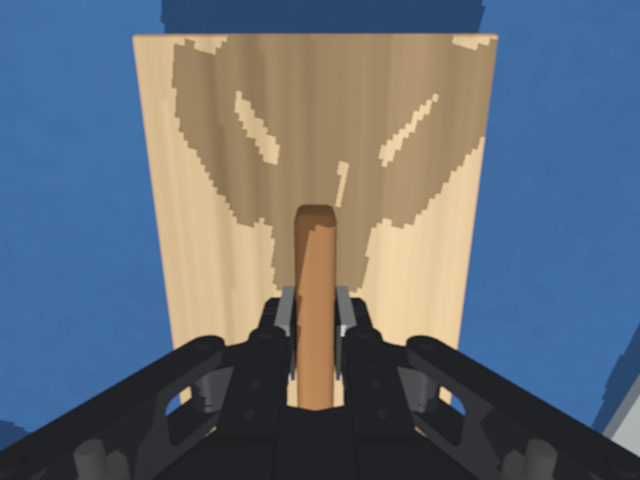

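Request:
arm_command --series '[[[0, 0, 0, -0.5, 0, 0, 0], [0, 0, 0, -1, 0, 0, 0], [0, 0, 0, -1.5, 0, 0, 0], [0, 0, 0, -2, 0, 0, 0], [0, 0, 0, -2, 0, 0, 0], [0, 0, 0, -2, 0, 0, 0], [0, 0, 0, -2, 0, 0, 0], [0, 0, 0, -2, 0, 0, 0], [0, 0, 0, -1, 0, 0, 0], [0, 0, 0, 0, 0, 0, 0]]]' --newtons 80

```text
time: 7.95
tool_pos: [0.5256, 0.0156, 0.1673]
tcp_rot: [-0.141, 1.573, 0.141]
wrist_force: [0.1, 0.7, -3.1]
width: 0.167
```

```bash
python3 -c "
from h import *
go(.5477,.2876,.16,85.1)"
```

```text
t 7.95 tcp [0.5256 0.0156 0.1673] yaw 100.27 F [ 0.09  0.72 -3.12] w 0.167 q6 -1.77
turn [ 0.2647 -0.0071  0.    ] | shift cm now-axes [ 0.7  26.37  7.02] | in target axes [ 0.73 27.28 -0.12]
```

Request:
arm_command --series '[[[0.05, 0, 0, 0, 1, 0.3, 0], [0.05, 0, 0, 0, 2.5, 0.6, 0], [0.05, 0, 0, 0, 3.5, 0.6, 0], [0.05, 0, 0, 0, 4, 0.3, 0], [0.05, 0, 0, 0, 4, 0, 0], [0, 0, 0, 0, 4, 0, 0], [0, 0, 0, 0, 3, 0, 0], [0, 0, 0, 0, 2, 0, 0], [0, 0, 0, 0, 1, 0, 0], [0, 0, 0, 0, 0, 0, 0]]]'

```text
time: 8.95
tool_pos: [0.5375, 0.2727, 0.1536]
tcp_rot: [0.06, 1.594, -0.073]
wrist_force: [0.1, -0.4, -2.7]
width: 0.165
```

```bash
python3 -c "
from h import *
go(.5477,.2876,.16,85.1)"
```

```text
t 8.95 tcp [0.5375 0.2727 0.1536] yaw 85.15 F [ 0.13 -0.41 -2.67] w 0.165 q6 -1.06
turn [ 0.0007 -0.0235  0.0092] | shift cm now-axes [-0.67  1.57  0.87] | in target axes [-0.64  1.58  0.89]
```

Request:
arm_command --series '[[[0, -0.012, 0.009, -0.6, 1, 0.6, 0], [0, -0.01, 0, 0, 0.6, 0.2, 0], [0, 0, 0, 0, 0, 0, 0], [0, 0, 0, 0, 0, 0, 0]]]'

```text
time: 9.35
tool_pos: [0.5474, 0.2855, 0.1585]
tcp_rot: [0.067, 1.571, -0.07]
wrist_force: [-0.3, -0.5, -3.9]
width: 0.168
```

```bash
python3 -c "
from h import *
go(.5477,.2876,.16,85.1)
snap('wrist','w5');snap('scene','s5');snap('top','t5')"
```

```text
t 9.35 tcp [0.5474 0.2855 0.1585] yaw 84.99 F [-0.31 -0.51 -3.93] w 0.168 q6 -1.04
turn [-0.002  -0.0016  0.0021] | shift cm now-axes [-0.15  0.21  0.01] | in target axes [-0.15  0.21  0.01]
```

View pics/w5.png

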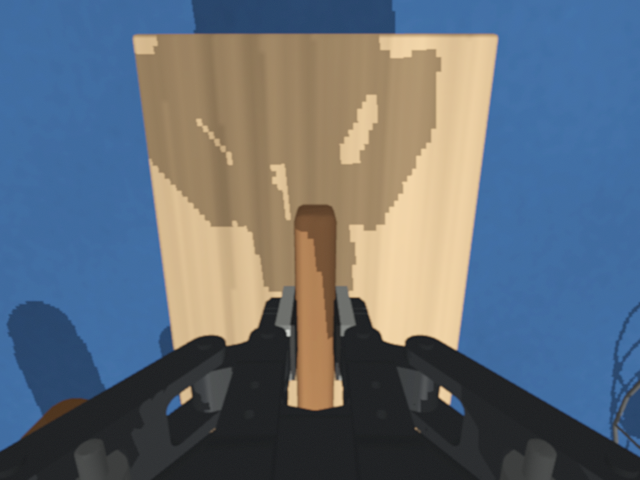

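View pics/s5.png

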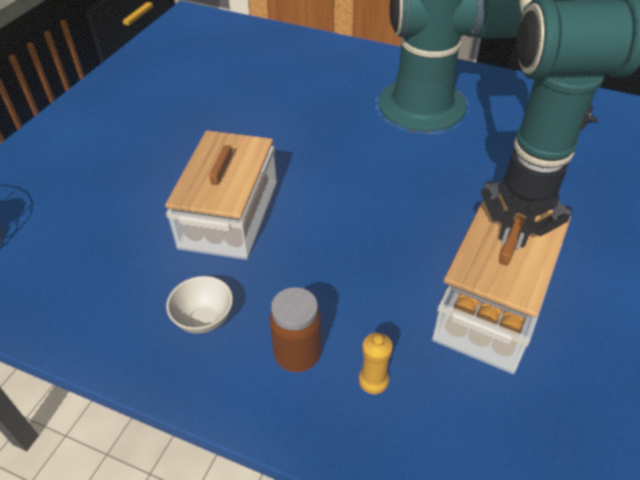

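View pics/t5.png

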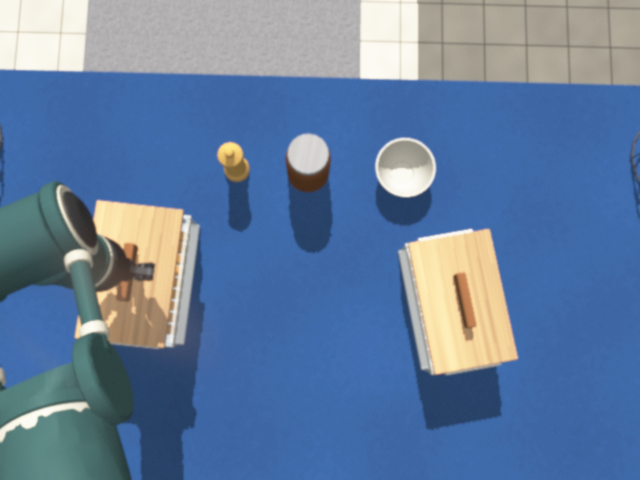

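Run:
```python
from h import *
im,d,K,T=load('t5'); P=cloud(d,K,T); z=P[...,2]
m=((z>.155)&(z<.172)&(d>0)); k=np.zeros_like(m);k[190:370,60:215]=1;m&=k
print(np.median(z[m]))
hsv=cv2.cvtColor(im,cv2.COLOR_BGR2HSV)
v,u=np.nonzero(m); r=np.c_[(u-K[0,2])/K[0,0],(v-K[1,2])/K[1,1],np.ones(len(u))]@T[:3,:3].T
w=(T[:3,3]+r*((np.median(z[m])-T[2,3])/r[:,2:]))[:,:2]*1000
a=np.radians(-4.9);c=np.array([546.4,286.4]); l=(w-c)@np.array([[np.cos(a),-np.sin(a)],[np.sin(a),np.cos(a)]])
def ed(i,s,lo,hi):
    o=1-i; sel=(l[:,o]>lo)&(l[:,o]<hi); b=np.round(l[sel,o]/3); t=l[sel,i]*s
    ub=np.unique(b); mx=np.array([t[b==q].max() for q in ub]); f=np.polyfit(ub*3,mx,1); print(i,s,mx.round(1).tolist(),f.round(4))
ed(1,-1,-90,95); ed(0,1,-60,40); ed(0,-1,-60,20)
```

```text
0.1644130786764637
1 -1 [72.7, 72.5, 73.6, 73.2, 72.7, 73.7, 73.4, 73.0, 72.8, 73.7, 73.5, 73.1, 72.7, 73.8, 73.4, 72.9, 73.8, 73.4, 73.2, 72.8, 73.9, 73.7, 73.3, 72.8, 74.0, 73.6, 73.1, 72.7, 73.6, 73.4, 73.2, 72.8, 73.7, 73.5, 73.0, 74.0, 73.8, 73.3, 72.9, 74.0, 73.8, 73.4, 73.0, 74.1, 73.7, 73.2, 72.8, 74.2, 73.7, 73.3, 72.9, 74.0, 73.6, 73.2, 74.3, 74.1, 73.7, 73.2, 74.2, 73.9, 73.7, 73.3, 72.9] [2.90000e-03 7.33903e+01]
0 1 [109.9, 109.5, 109.4, 109.0, 108.7, 108.3, 109.8, 109.4, 109.1, 108.7, 109.8, 109.7, 109.3, 109.0, 108.8, 109.9, 109.7, 109.4, 109.0, 108.7, 110.0, 109.8, 109.5, 109.1, 108.8, 110.0, 109.7, 109.4, 109.0, 108.8, 109.9, 109.8, 109.4, 109.1] [2.000000e-03 1.093592e+02]
0 -1 [109.0, 109.4, 109.5, 108.5, 108.8, 109.1, 109.5, 108.3, 108.6, 108.9, 109.2, 109.4, 108.2, 108.5, 108.9, 109.2, 109.3, 108.3, 108.6, 108.9, 109.3, 108.1, 108.4, 108.7, 108.9, 107.5, 89.3, 78.7] [ -0.1262 104.579 ]
```

Request:
arm_command --series '[[[-0.003, -0.001, 0.002, 0.8, 0.25, 0, 0], [0, 0, 0, 1.0, 0, 0, 0], [0, 0, 0, 0.8, 0, 0, 0], [0, 0, 0, 0.3, 0, 0, 0], [0, 0, 0, 0, 0, 0, 0], [0, 0, 0, 0, 0, 0, 0]]]'

```text
time: 10.1
tool_pos: [0.5463, 0.287, 0.1253]
tcp_rot: [0.066, 1.573, -0.068]
wrist_force: [-0.3, -0.4, -3.2]
width: 0.168
```

```bash
python3 -c "
from h import *
go(.5475,.2876,.126,85.1)"
```

```text
t 10.1 tcp [0.5463 0.287  0.1253] yaw 85.13 F [-0.28 -0.38 -3.19] w 0.168 q6 -1.04
turn [ 0.0005 -0.0033  0.0015] | shift cm now-axes [-0.07  0.07  0.11] | in target axes [-0.07  0.07  0.11]
```

Request:
arm_command --series '[[[0, -0.003, 0.001, 0, 0.07, 0.11, 0], [0, 0, 0, 0, 0, 0, 0]]]'

```text
time: 10.3
tool_pos: [0.5478, 0.2879, 0.1256]
tcp_rot: [0.067, 1.569, -0.067]
wrist_force: [0.9, 0.5, -2.4]
width: 0.167
```

```bash
python3 -c "
from h import *
go(.5475,.2876,.115,85.1)
im,d,K,T=snap('scene','s6'); cv2.imwrite('pics/s6c.png',cv2.resize(im[180:380,420:600],None,fx=3,fy=3,interpolation=2))"
```

```text
t 10.3 tcp [0.5478 0.2879 0.1256] yaw 85.13 F [ 0.86  0.55 -2.42] w 0.167 q6 -1.04
turn [0.0005 0.0004 0.0001] | shift cm now-axes [ 1.06 -0.03 -0.03] | in target axes [ 1.06 -0.03 -0.03]
```

View pics/s6c.png

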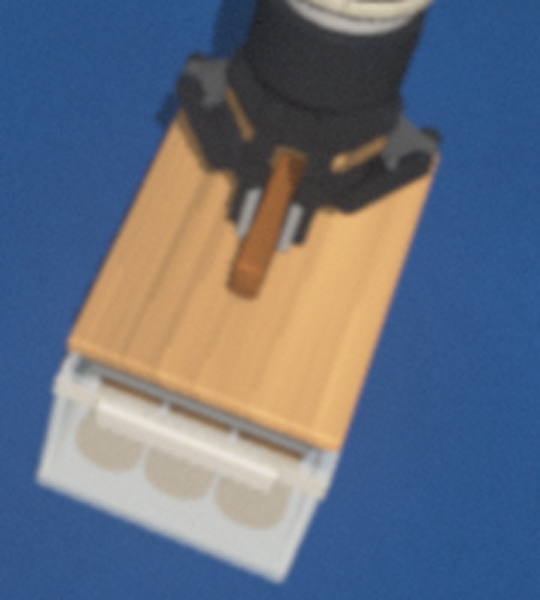

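The lid hangs just above tub_a's mouth, square to it. I'll lower it gently now.

Request:
arm_command --series '[[[0, 0, 0, 0.3, 0, 0, 0], [0, 0, 0, 0.3, 0, 0, 0], [0, 0, 0, 0.1, 0, 0, 0]]]'

```text
time: 10.65
tool_pos: [0.5483, 0.2883, 0.1194]
tcp_rot: [0.067, 1.568, -0.066]
wrist_force: [-1.5, -0.5, -1.7]
width: 0.166
```

```bash
python3 -c "
from h import *
go(.5475,.2876,.112,85.1)"
```

```text
t 10.65 tcp [0.5483 0.2883 0.1194] yaw 85.13 F [-1.48 -0.54 -1.69] w 0.166 q6 -1.04
turn [ 0.0005  0.0018 -0.001 ] | shift cm now-axes [ 0.74 -0.07 -0.08] | in target axes [ 0.74 -0.07 -0.08]
```

Request:
arm_command --series '[[[0, 0.002, -0.001, 0.2, -0.06, -0.08, 0], [0, 0, 0, 0.3, 0, 0, 0], [0, 0, 0, 0.2, 0, 0, 0]]]'

```text
time: 10.95
tool_pos: [0.5473, 0.2877, 0.112]
tcp_rot: [0.067, 1.57, -0.067]
wrist_force: [-1.4, -0.1, 3.0]
width: 0.165
```

```bash
python3 -c "
from h import *
go(.5475,.2876,.112,85.1)"
```

```text
t 10.95 tcp [0.5473 0.2877 0.112 ] yaw 85.13 F [-1.42 -0.08  3.01] w 0.165 q6 -1.04
turn [ 0.0005 -0.0006  0.    ] | shift cm now-axes [-0.   -0.01  0.03] | in target axes [-0.   -0.01  0.03]
```

The lid is seated on the lips (tool z 112 mm, 9 mm proud, contact force about 6 N). Releasing it.

Request:
arm_command --series '[[[0, 0, 0, -0.05, 0, 0, 0.4], [0, 0, 0, 0, 0, 0, 0.4], [0, 0, 0, 0, 0, 0, 0.4], [0, 0, 0, 0, 0, 0, 0.4], [0, 0, 0, -1.5, 0, 0, 0.4], [0, 0, 0, -2, 0, 0, 0.4], [0, 0, 0, -2, 0, 0, 0.4], [0, 0, 0, 0, 0, 0, 0.4]]]'

```text
time: 11.75
tool_pos: [0.5498, 0.2886, 0.1745]
tcp_rot: [0.069, 1.565, -0.065]
wrist_force: [0.4, -0.1, 0.4]
width: 0.397
```

```bash
python3 -c "
from h import *
snap('wrist','w7')
rect('w7',.11,.13,(100,10,540,420),3)
rect('w7',.135,.155,(280,160,350,400))
go(.5475,.2876,.15,85.1)"
```

```text
w7 centre mm 545.7 288.5 size 217.6 138.8 yaw deg of long axis -4.9 z 119.6
w7 centre mm 544.8 288.4 size 89.4 15.7 yaw deg of long axis -4.42 z 144.3
t 11.8 tcp [0.549  0.2883 0.173 ] yaw 85.13 F [-0.34  0.46  0.09] w 0.397 q6 -1.04
turn [ 0.0005  0.0034 -0.0018] | shift cm now-axes [ 2.3  -0.08 -0.16] | in target axes [ 2.3  -0.08 -0.15]
```

View pics/w7.png

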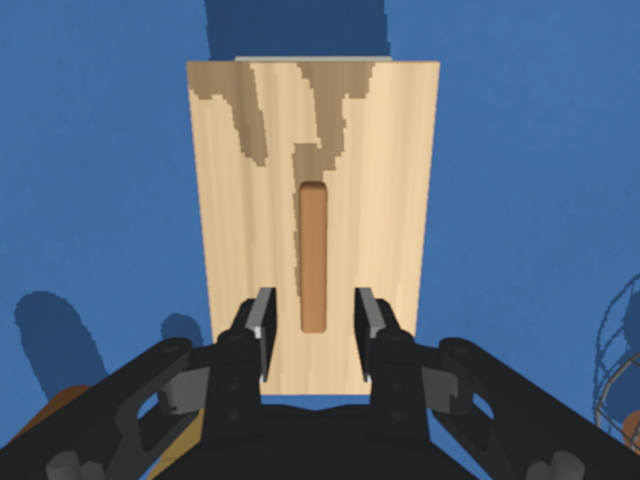

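Request:
arm_command --series '[[[0, 0.003, 0, 0, 0, 2, 0], [0, 0, 0, 0, 0, 2.5, 0], [0, 0, 0, 0, 0, 2.5, 0], [0, 0, 0, 0, 0, 1.2, 0], [0, 0, 0, 1, 0, 0, 0], [0, 0, 0, 1.5, 0, 0, 0], [0, 0, 0, 1.5, 0, 0, 0], [0, 0, 0, 1, 0, 0, 0], [0, 0, 0, 0, 0, 0, 0]]]' --newtons 60

```text
time: 12.7
tool_pos: [0.6251, 0.2801, 0.1122]
tcp_rot: [0.064, 1.581, -0.067]
wrist_force: [0.3, -0.0, -0.2]
width: -0.001
```

```bash
python3 -c "
from h import *
go(.631,.2802,.102,85.1)"
```

```text
t 12.7 tcp [0.6251 0.2801 0.1122] yaw 85.23 F [ 0.29 -0.01 -0.21] w -0.001 q6 -1.11
turn [ 0.0023 -0.0112  0.0028] | shift cm now-axes [1.01 0.06 0.6 ] | in target axes [1.02 0.06 0.59]
```

Request:
arm_command --series '[[[0, -0.01, 0, 0.5, 0, 0.5, 0], [0, 0, 0, 0.2, 0, 0, 0], [0, 0, 0, 0.2, 0, 0, 0], [0, 0, 0, 0.1, 0, 0, 0]]]'

```text
time: 13.1
tool_pos: [0.6302, 0.2804, 0.104]
tcp_rot: [0.063, 1.569, -0.066]
wrist_force: [-0.4, -0.8, 0.4]
width: 0.005
```

```bash
python3 -c "
from h import *
go(.631,.2802,.102,85.1)"
```

```text
t 13.1 tcp [0.6302 0.2804 0.104 ] yaw 85.29 F [-0.41 -0.81  0.36] w 0.005 q6 -1.1
turn [0.0032 0.0011 0.0021] | shift cm now-axes [ 0.2  -0.01  0.08] | in target axes [ 0.2  -0.01  0.08]
```

Request:
arm_command --series '[[[0, 0, 0, 0.1, 0, 0, 0], [0, 0, 0, 0.1, 0, 0, 0], [0, 0, 0, 0.1, 0, 0, 0], [0, 0, 0, 0.1, 0, 0, 0]]]'

```text
time: 13.5
tool_pos: [0.6306, 0.2805, 0.1039]
tcp_rot: [0.063, 1.567, -0.066]
wrist_force: [-4.0, -1.9, 5.2]
width: 0.003
```

Request:
arm_command --series '[[[0, 0, 0, 0.15, 0, 0, 0], [0, 0, 0, 0.15, 0, 0, 0]]]'

```text
time: 13.7
tool_pos: [0.6306, 0.2806, 0.1035]
tcp_rot: [0.064, 1.567, -0.065]
wrist_force: [-3.6, -1.1, 7.9]
width: -0.003
```

Request:
arm_command --series '[[[0, 0, 0, 0.22, 0, 0, 0], [0, 0, 0, 0.22, 0, 0, 0]]]'

```text
time: 13.9
tool_pos: [0.6306, 0.2809, 0.1023]
tcp_rot: [0.064, 1.567, -0.065]
wrist_force: [-5.0, -1.3, 8.4]
width: -0.008
```

Request:
arm_command --series '[[[0, 0, 0, 0.28, 0, 0, 0], [0, 0, 0, 0.28, 0, 0, 0]]]'

```text
time: 14.1
tool_pos: [0.6312, 0.2813, 0.0986]
tcp_rot: [0.065, 1.565, -0.064]
wrist_force: [-1.0, -0.7, 11.2]
width: -0.0
```

Request:
arm_command --series '[[[0, 0, 0, 0.3, 0, -0.05, 0], [0, 0, 0, 0.3, 0, 0, 0]]]'

```text
time: 14.3
tool_pos: [0.6314, 0.2814, 0.0985]
tcp_rot: [0.065, 1.563, -0.064]
wrist_force: [-9.4, -3.2, 16.6]
width: 0.0
```

Request:
arm_command --series '[[[0, 0, 0, 0.3, 0, 0, 0], [0, 0, 0, 0.3, 0, 0, 0]]]'

```text
time: 14.5
tool_pos: [0.6313, 0.2814, 0.0985]
tcp_rot: [0.066, 1.563, -0.064]
wrist_force: [-7.2, -3.1, 16.3]
width: 0.003
```

Request:
arm_command --series '[[[0, 0, 0, 0.4, 0, -0.05, 0]]]'

```text
time: 14.6
tool_pos: [0.6314, 0.2815, 0.0984]
tcp_rot: [0.066, 1.562, -0.063]
wrist_force: [-7.6, -5.5, 22.3]
width: 0.001
```

Request:
arm_command --series '[[[0, -0.005, 0, 0.42, 0, -0.1, 0]]]'

```text
time: 14.7
tool_pos: [0.6314, 0.2814, 0.0985]
tcp_rot: [0.066, 1.555, -0.063]
wrist_force: [-6.9, -3.7, 19.2]
width: -0.001
```

Request:
arm_command --series '[[[0, 0.005, 0, -1, 0, 0, 0], [0, 0, 0, -2, 0, 0, 0], [0, 0, 0, -2, 0, -1, 0], [0, 0, 0, -2, 0, -3, 0], [0, 0, 0, 0, 0, -3, 0], [0, 0, 0, 0, 0, -2, 0], [0, 0, 0, 0, 0, 0, 0]]]'

```text
time: 15.4
tool_pos: [0.5417, 0.2898, 0.1704]
tcp_rot: [0.07, 1.554, -0.062]
wrist_force: [0.3, 0.1, -0.3]
width: -0.002
```

```bash
cat >> h.py <<'E'
def plane(f,c,yaw,zlo,zhi):
    im,d,K,T=load(f); P=cloud(d,K,T); a=np.radians(yaw)
    hsv=cv2.cvtColor(im,cv2.COLOR_BGR2HSV)
    A=np.array([[np.cos(a),-np.sin(a)],[np.sin(a),np.cos(a)]])
    l=(P[...,:2]-np.array(c))@A; z=P[...,2]
    m=(d>0)&(z>zlo)&(z<zhi)&(abs(l[...,0])<.105)&(abs(l[...,1])<.065)&~((abs(l[...,0])<.06)&(abs(l[...,1])<.02))
    x=l[m];zz=z[m]
    for _ in range(4):
        B=np.c_[x,np.ones(len(x))]; s=np.linalg.lstsq(B,zz,rcond=None)[0]; r=zz-B@s; k=abs(r)<.003; x,zz=x[k],zz[k]
    print(f,'n',len(zz),'end1 z',((s[2]+.085*s[0])*1000).round(2),'end2 z',((s[2]-.085*s[0])*1000).round(2),'tilt y mrad',(s[1]*1000).round(1),'x range',x[:,0].min().round(3),x[:,0].max().round(3))
E
python3 -c "
from h import *
plane('w7',(.5463,.2875),-4.9,.105,.13)
snap('wrist','w8');plane('w8',(.5463,.2875),-4.9,.1,.13)
snap('scene','s8');plane('s8',(.5463,.2875),-4.9,.1,.13)
go(.4616,.2948,.115,85.1)"
```

```text
w7 n 46133 end1 z 119.45 end2 z 119.76 tilt y mrad 1.5 x range -0.105 0.105
w8 n 43142 end1 z 111.62 end2 z 119.66 tilt y mrad 0.8 x range -0.105 0.105
s8 n 6322 end1 z 111.78 end2 z 119.71 tilt y mrad 0.2 x range -0.105 0.105
t 15.5 tcp [0.5437 0.2896 0.1703] yaw 85.14 F [-0.01  0.59  0.63] w -0.002 q6 -1.03
turn [ 0.0007  0.0167 -0.0061] | shift cm now-axes [ 5.39 -0.21 -8.32] | in target axes [ 5.53 -0.18 -8.23]
```

View pics/w8.png

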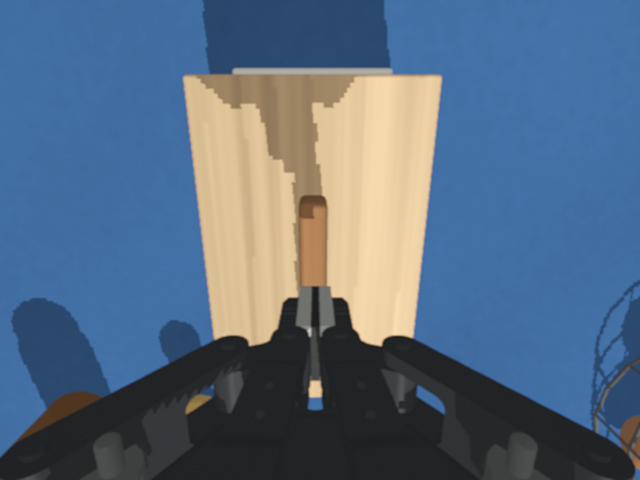

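End1 of lid_a stayed down, from 119.5 to 111.7 mm in both the wrist and scene cameras. End2 is next.

Request:
arm_command --series '[[[0, 0.008, -0.006, 0, -0.1, -2.5, 0], [0, 0.008, 0, 0, -0.1, -3, 0], [0, 0, 0, 1, 0, -2.2, 0], [0, 0, 0, 1.5, 0, -0.5, 0], [0, 0, 0, 1.5, 0, 0, 0], [0, 0, 0, 1, 0, 0, 0], [0, 0, 0, 0, 0, 0, 0]]]'

```text
time: 16.2
tool_pos: [0.4688, 0.2946, 0.1147]
tcp_rot: [0.07, 1.565, -0.069]
wrist_force: [-0.3, 0.6, 0.3]
width: -0.001
```

```bash
python3 -c "
from h import *
go(.4616,.2948,.106,85.1)"
```

```text
t 16.2 tcp [0.4688 0.2946 0.1147] yaw 84.92 F [-0.33  0.63  0.3 ] w -0.001 q6 -0.96
turn [-0.0032  0.005  -0.0006] | shift cm now-axes [ 0.87 -0.04 -0.73] | in target axes [ 0.87 -0.04 -0.72]
```

Request:
arm_command --series '[[[0, 0.004, 0, 0.4, 0, -0.7, 0], [0, 0, 0, 0.3, 0, 0, 0], [0, 0, 0, 0.1, 0, 0, 0], [0, 0, 0, 0.1, 0, 0, 0], [0, 0, 0, 0.1, 0, 0, 0]]]'

```text
time: 16.7
tool_pos: [0.4633, 0.2953, 0.1062]
tcp_rot: [0.071, 1.57, -0.07]
wrist_force: [-3.3, -1.7, 4.8]
width: 0.001
```

Request:
arm_command --series '[[[0, 0, 0, 0.15, 0, 0, 0], [0, 0, 0, 0.15, 0, 0, 0]]]'

```text
time: 16.9
tool_pos: [0.4635, 0.2955, 0.1056]
tcp_rot: [0.072, 1.569, -0.07]
wrist_force: [-3.3, -1.2, 6.7]
width: 0.001
```

Request:
arm_command --series '[[[0, 0, 0, 0.22, 0, 0, 0], [0, 0, 0, 0.22, 0, 0, 0]]]'

```text
time: 17.1
tool_pos: [0.4637, 0.2959, 0.1042]
tcp_rot: [0.072, 1.569, -0.069]
wrist_force: [-4.5, -1.8, 9.0]
width: 0.002
```

Request:
arm_command --series '[[[0, 0, 0, 0.28, 0, 0, 0], [0, 0, 0, 0.28, 0, 0, 0]]]'

```text
time: 17.3
tool_pos: [0.4641, 0.2962, 0.1024]
tcp_rot: [0.072, 1.568, -0.069]
wrist_force: [-5.8, -3.9, 11.7]
width: 0.002
```

Request:
arm_command --series '[[[0, 0, 0, 0.3, 0, 0, 0], [0, 0, 0, 0.3, 0, 0, 0]]]'

```text
time: 17.5
tool_pos: [0.4642, 0.2962, 0.1009]
tcp_rot: [0.072, 1.568, -0.069]
wrist_force: [-4.9, -2.2, 10.1]
width: 0.003
```

Request:
arm_command --series '[[[0, 0, 0, 0.3, 0, 0, 0], [0, 0, 0, 0.3, 0, 0, 0]]]'

```text
time: 17.7
tool_pos: [0.4652, 0.2967, 0.0973]
tcp_rot: [0.073, 1.565, -0.068]
wrist_force: [0.7, -0.1, 0.0]
width: -0.003
```

Request:
arm_command --series '[[[0, 0, 0, 0.35, 0, 0, 0], [0, 0, 0, 0.4, 0, 0, 0]]]'

```text
time: 17.9
tool_pos: [0.4653, 0.2968, 0.0971]
tcp_rot: [0.072, 1.567, -0.068]
wrist_force: [-12.8, -7.8, 30.0]
width: 0.001
```

Request:
arm_command --series '[[[0, 0, 0, -1, 0, 0, 0], [0, 0, 0, -2, 0, 0, 0], [0, 0, 0, -2.5, 0, 0, 0], [0, 0, 0, -2.5, 0, 0, 0], [0, 0, 0, -1, 0, 0, 0], [0, 0, 0, 0, 0, 0, 0]]]'

```text
time: 18.5
tool_pos: [0.4669, 0.2973, 0.1912]
tcp_rot: [0.074, 1.562, -0.066]
wrist_force: [-0.8, 0.6, -0.2]
width: 0.0
```

```bash
python3 -c "
from h import *
snap('wrist','w9');plane('w9',(.5463,.2875),-4.9,.1,.13)
snap('scene','s9');plane('s9',(.5463,.2875),-4.9,.1,.13)
plane('s9',(.5155,-.252),11.25,.1,.13);plane('s9',(.5155,-.252),11.25,.1,.13)
rect('top0',.105,.13,(380,210,540,390),3)
go(.5155,-.252,.2,101.25)"
```

```text
w9 n 18505 end1 z 110.45 end2 z 110.57 tilt y mrad 0.6 x range -0.105 0.003
s9 n 6365 end1 z 110.56 end2 z 110.61 tilt y mrad 0.2 x range -0.105 0.105
s9 n 3998 end1 z 119.45 end2 z 119.54 tilt y mrad -0.2 x range -0.105 0.105
s9 n 3998 end1 z 119.45 end2 z 119.54 tilt y mrad -0.2 x range -0.105 0.105
top0 centre mm 515.6 -253.6 size 219.5 140.6 yaw deg of long axis 11.25 z 118.1
t 18.6 tcp [0.4658 0.2967 0.1892] yaw 84.87 F [-0.41 -0.53 -0.14] w -0.001 q6 -0.96
turn [-0.2859  0.0054 -0.0031] | shift cm now-axes [ -1.24 -54.2    9.86] | in target axes [ -1.08 -54.79  -5.83]
```

View pics/s9.png

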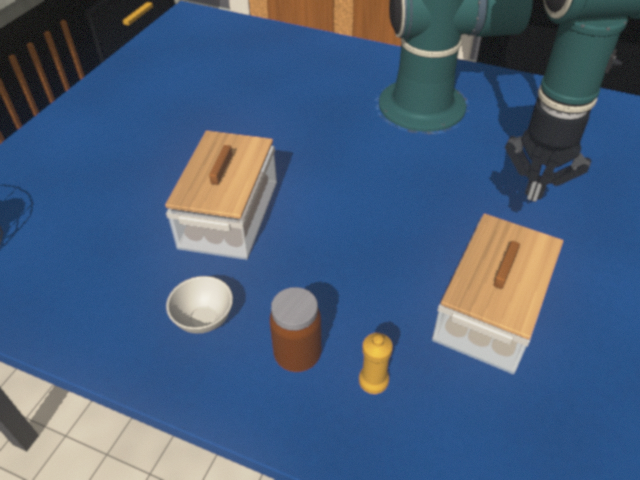

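```bash
python3 -c "
from h import *
go(.6,-.236,.19)"
```

```text
t 18.6 tcp [0.4658 0.2967 0.1892] yaw 84.87 F [-0.41 -0.53 -0.14] w -0.001 q6 -0.96
turn [-0.      0.0048 -0.0038] | shift cm now-axes [ -0.19 -51.86  18.13] | in target axes [ -0.08 -51.86  18.13]
```

Request:
arm_command --series '[[[0, 0, 0, 0, -3, 1, 0], [0, 0, 0, 0, -4.6, 1.6, 0], [0, 0, 0, 0, -4.6, 1.6, 0], [0, 0, 0, 0, -4.6, 1.6, 0], [0, 0, 0, 0, -4.6, 1.6, 0], [0, 0, 0, 0, -4.6, 1.6, 0], [0, 0, 0, 0, -4.6, 1.6, 0], [0, 0, 0, 0, -4.6, 1.6, 0], [0, 0, 0, 0, -4.6, 1.6, 0], [0, 0, 0, 0, -3, 1, 0]]]'

```text
time: 19.6
tool_pos: [0.5694, -0.153, 0.1674]
tcp_rot: [0.066, 1.59, -0.06]
wrist_force: [0.4, 0.7, -0.1]
width: -0.004
```

```bash
python3 -c "
from h import *
go(.6,-.236,.18,84.9)"
```

```text
t 19.6 tcp [ 0.5694 -0.153   0.1674] yaw 85.44 F [ 0.36  0.72 -0.1 ] w -0.004 q6 -1.79
turn [ 0.0094 -0.0199 -0.0029] | shift cm now-axes [-1.36 -8.02  3.68] | in target axes [-1.26 -7.99  3.78]
```

Request:
arm_command --series '[[[0.009, -0.01, -0.003, -0.4, -3.5, 1.6, 0], [0, -0.01, 0, -0.4, -3, 1.5, 0], [0, 0, 0, -0.3, -1.2, 0.5, 0], [0, 0, 0, 0, -0.2, 0, 0], [0, 0, 0, 0, 0, 0, 0]]]'

```text
time: 20.1
tool_pos: [0.5942, -0.2408, 0.1664]
tcp_rot: [0.079, 1.584, -0.071]
wrist_force: [0.1, -0.2, -1.3]
width: -0.002
```

```bash
python3 -c "
from h import *
snap('wrist','w10')
plane('w10',(.5165,-.2522),11.25,.1,.13)
rect('w10',.11,.13,(0,0,640,300),3)
go(.6,-.236,.115,84.9)"
```

```text
w10 n 54516 end1 z 119.64 end2 z 119.67 tilt y mrad 0.6 x range -0.088 0.105
w10 centre mm 526.5 -250.1 size 196.8 138.7 yaw deg of long axis 11.24 z 119.6
t 20.15 tcp [ 0.5941 -0.2403  0.1663] yaw 84.55 F [-0.51 -1.05  0.01] w 0.003 q6 -1.9
turn [-0.0061 -0.015  -0.0047] | shift cm now-axes [5.12 0.46 0.63] | in target axes [5.13 0.48 0.55]
```

View pics/w10.png

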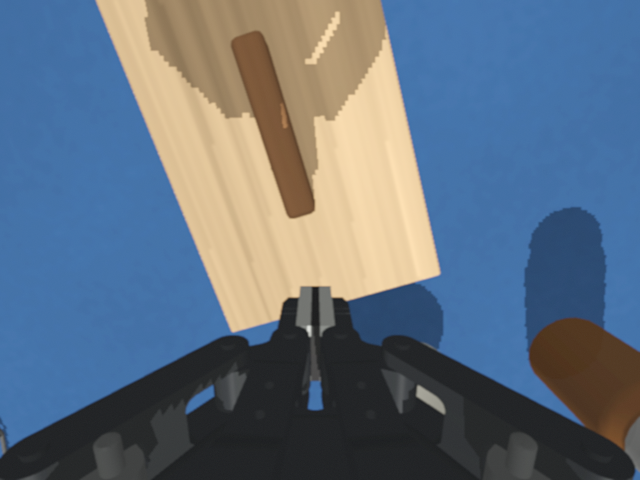

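Request:
arm_command --series '[[[-0.006, -0.01, -0.004, 1, 0.4, 0.4, 0], [0, -0.005, 0, 1.5, 0.1, 0.2, 0], [0, 0, 0, 1.5, 0, 0, 0], [0, 0, 0, 0.8, 0, 0, 0], [0, 0, 0, 0, 0, 0, 0]]]'

```text
time: 20.65
tool_pos: [0.5995, -0.2281, 0.1138]
tcp_rot: [0.066, 1.57, -0.062]
wrist_force: [-0.3, -0.7, 0.2]
width: -0.0
```

```bash
python3 -c "
from h import *
go(.6,-.236,.105,84.9)"
```

```text
t 20.65 tcp [ 0.5995 -0.2281  0.1138] yaw 85.32 F [-0.34 -0.69  0.16] w -0.0 q6 -1.89
turn [ 0.0073 -0.0008 -0.0025] | shift cm now-axes [ 0.88 -0.79  0.11] | in target axes [ 0.88 -0.79  0.12]
```

Request:
arm_command --series '[[[0.006, 0, 0, 0.3, -0.7, 0.1, 0], [0, 0, 0, 0.3, 0, 0, 0], [0, 0, 0, 0.1, 0, 0, 0], [0, 0, 0, 0.1, 0, 0, 0], [0, 0, 0, 0.1, 0, 0, 0]]]'

```text
time: 21.15
tool_pos: [0.6009, -0.2359, 0.1059]
tcp_rot: [0.071, 1.569, -0.068]
wrist_force: [-1.1, 1.2, 2.7]
width: 0.0
```

Request:
arm_command --series '[[[0, 0, 0, 0.15, 0, 0, 0], [0, 0, 0, 0.15, 0, 0, 0]]]'

```text
time: 21.35
tool_pos: [0.6009, -0.2362, 0.1046]
tcp_rot: [0.07, 1.568, -0.068]
wrist_force: [-2.8, 0.3, 6.0]
width: -0.001
```

Request:
arm_command --series '[[[0, 0, 0, 0.22, 0, 0, 0], [0, 0, 0, 0.22, 0, 0, 0]]]'

```text
time: 21.55
tool_pos: [0.6008, -0.2368, 0.1026]
tcp_rot: [0.07, 1.568, -0.069]
wrist_force: [-4.2, 0.5, 8.7]
width: -0.007
```

Request:
arm_command --series '[[[0, 0, 0, 0.28, 0, 0, 0], [0, 0, 0, 0.28, 0, 0, 0]]]'

```text
time: 21.75
tool_pos: [0.6012, -0.2371, 0.099]
tcp_rot: [0.069, 1.566, -0.07]
wrist_force: [-0.8, -0.3, -0.7]
width: -0.003
```

Request:
arm_command --series '[[[0, 0, 0, 0.3, 0, 0, 0], [0, 0, 0, 0.3, 0, 0, 0]]]'

```text
time: 21.95
tool_pos: [0.6014, -0.2372, 0.0983]
tcp_rot: [0.069, 1.566, -0.07]
wrist_force: [-9.7, 4.6, 20.2]
width: 0.004
```

Request:
arm_command --series '[[[0, 0, 0, 0.4, 0, 0, 0], [0, 0, 0, 0.4, 0, 0, 0]]]'

```text
time: 22.15
tool_pos: [0.6014, -0.2372, 0.0983]
tcp_rot: [0.068, 1.566, -0.07]
wrist_force: [-10.3, 4.9, 21.7]
width: 0.003
```

Request:
arm_command --series '[[[0, 0, 0, -1, 0, 0, 0], [0, 0, 0, -2, 0, 0, 0], [0, 0, 0, -2, 0, -1, 0], [0, 0, 0, -2, 0, -3, 0], [0, 0, 0, 0, 0, -3, 0], [0, 0, 0, 0, 0, -3, 0], [0, 0, 0, 0, 0, 0, 0]]]'

```text
time: 22.85
tool_pos: [0.5018, -0.2292, 0.171]
tcp_rot: [0.065, 1.56, -0.071]
wrist_force: [0.4, -0.7, 0.2]
width: 0.001
```

```bash
python3 -c "
from h import *
snap('scene','s11');plane('s11',(.5165,-.2522),11.25,.1,.13)
go(.433,-.269,.12,84.9)"
```

```text
s11 n 4083 end1 z 111.57 end2 z 119.52 tilt y mrad 0.7 x range -0.105 0.105
t 22.9 tcp [ 0.5036 -0.2296  0.1713] yaw 85.04 F [0.08 0.36 0.51] w 0.002 q6 -1.96
turn [0.0024 0.0125 0.0039] | shift cm now-axes [ 5.06 -4.52 -6.76] | in target axes [ 5.13 -4.55 -6.68]
```

Request:
arm_command --series '[[[0.002, 0.006, 0.004, 0, -2, -3, 0], [0, 0.006, 0, 0, -2, -3, 0], [0, 0, 0, 1, -0.5, -0.6, 0], [0, 0, 0, 1.5, 0, 0, 0], [0, 0, 0, 1.5, 0, 0, 0], [0, 0, 0, 0.8, 0, 0, 0], [0, 0, 0, 0, 0, 0, 0]]]'

```text
time: 23.6
tool_pos: [0.4409, -0.2725, 0.1209]
tcp_rot: [0.067, 1.559, -0.071]
wrist_force: [-0.1, -0.2, -0.1]
width: 0.002
```

```bash
python3 -c "
from h import *
go(.433,-.269,.106,84.9)"
```

```text
t 23.6 tcp [ 0.4409 -0.2725  0.1209] yaw 84.95 F [-0.07 -0.19 -0.11] w 0.002 q6 -2.09
turn [0.0009 0.0106 0.0026] | shift cm now-axes [ 1.48  0.29 -0.83] | in target axes [ 1.49  0.28 -0.82]
```

Request:
arm_command --series '[[[0, 0.01, 0.002, 0.5, 0.3, -0.7, 0], [0, 0, 0, 0.5, 0, 0, 0], [0, 0, 0, 0.3, 0, 0, 0], [0, 0, 0, 0.1, 0, 0, 0], [0, 0, 0, 0.1, 0, 0, 0]]]'

```text
time: 24.1
tool_pos: [0.4359, -0.2688, 0.1062]
tcp_rot: [0.067, 1.568, -0.069]
wrist_force: [-3.3, 0.7, 6.8]
width: 0.0
```

Request:
arm_command --series '[[[0, 0, 0, 0.15, 0, 0, 0], [0, 0, 0, 0.15, 0, 0, 0]]]'

```text
time: 24.3
tool_pos: [0.436, -0.2691, 0.1055]
tcp_rot: [0.066, 1.568, -0.069]
wrist_force: [-4.2, 2.4, 8.2]
width: 0.0
```

Request:
arm_command --series '[[[0, 0, 0, 0.22, 0, 0, 0], [0, 0, 0, 0.22, 0, 0, 0]]]'

```text
time: 24.5
tool_pos: [0.4361, -0.2691, 0.1045]
tcp_rot: [0.067, 1.568, -0.069]
wrist_force: [-5.1, 2.8, 10.7]
width: -0.003
```

Request:
arm_command --series '[[[0, 0, 0, 0.28, 0, 0, 0], [0, 0, 0, 0.28, 0, 0, 0]]]'

```text
time: 24.7
tool_pos: [0.4363, -0.2691, 0.103]
tcp_rot: [0.067, 1.568, -0.069]
wrist_force: [-5.6, 3.5, 13.6]
width: -0.002
```

Request:
arm_command --series '[[[0, 0, 0, 0.3, 0, 0, 0], [0, 0, 0, 0.3, 0, 0, 0]]]'

```text
time: 24.9
tool_pos: [0.4365, -0.269, 0.1018]
tcp_rot: [0.067, 1.568, -0.069]
wrist_force: [-6.9, 4.8, 15.4]
width: 0.0
```

Request:
arm_command --series '[[[0, 0, 0, 0.3, 0, 0, 0], [0, 0, 0, 0.3, 0, 0, 0]]]'

```text
time: 25.1
tool_pos: [0.4367, -0.269, 0.1009]
tcp_rot: [0.067, 1.568, -0.069]
wrist_force: [-5.9, 3.5, 12.0]
width: -0.0
```

Request:
arm_command --series '[[[0, 0, 0, 0.35, 0, 0, 0], [0, 0, 0, 0.35, 0, 0, 0]]]'

```text
time: 25.3
tool_pos: [0.4374, -0.2695, 0.0972]
tcp_rot: [0.066, 1.566, -0.07]
wrist_force: [-7.6, 4.3, 22.3]
width: 0.001
```

Request:
arm_command --series '[[[0, 0, 0, 0.35, 0, 0, 0]]]'

```text
time: 25.4
tool_pos: [0.4374, -0.2695, 0.0971]
tcp_rot: [0.066, 1.567, -0.07]
wrist_force: [-13.5, 9.9, 36.5]
width: 0.0
```

Request:
arm_command --series '[[[0, 0, 0, -1, 0, 0, 0], [0, 0, 0, -2, 0, 0, 0], [0, 0, 0, -2.5, 0, 0, 0], [0, 0, 0, -2.5, 0, 0, 0], [0, 0, 0, -2, 2, 0, 0], [0, 0, 0, 0, 4, 0, 0], [0, 0, 0, 0, 4, 0, 0], [0, 0, 0, 0, 4, 0, 0], [0, 0, 0, 0, 4, 0, 0], [0, 0, 0, 0, 0, 0, 0]]]'

```text
time: 26.4
tool_pos: [0.4579, -0.0873, 0.2049]
tcp_rot: [0.068, 1.552, -0.077]
wrist_force: [0.2, -0.9, -0.0]
width: -0.003
```

```bash
python3 -c "
from h import *
snap('scene','s12');plane('s12',(.5165,-.2522),11.25,.1,.13);plane('s12',(.5463,.2875),-4.9,.1,.13)
im,d,K,T=snap('top','t12')
plane('t12',(.5165,-.2522),11.25,.1,.13);plane('t12',(.5463,.2875),-4.9,.1,.13)
rect('t12',.1045,.115,(380,210,540,390),3); rect('t12',.1045,.115,(60,190,215,370),3)
for n in('top0','t12'):
  for roi in((215,130,255,190),(280,125,335,200),(370,130,440,205)):
    rect(n,.02,.2,roi)
st()"
```

```text
s12 n 3956 end1 z 110.44 end2 z 110.49 tilt y mrad 0.9 x range -0.105 0.105
s12 n 6367 end1 z 110.61 end2 z 110.63 tilt y mrad 0.5 x range -0.105 0.105
t12 n 5181 end1 z 109.05 end2 z 109.02 tilt y mrad -0.6 x range -0.105 0.105
t12 n 7305 end1 z 109.03 end2 z 109.21 tilt y mrad 0.4 x range -0.105 0.105
t12 centre mm 516.4 -254.4 size 219.5 140.4 yaw deg of long axis 11.33 z 109.0
t12 centre mm 547.2 286.3 size 219.5 140.7 yaw deg of long axis -5.09 z 109.1
top0 centre mm 749.7 136.5 size 62.4 42.3 yaw deg of long axis 27.78 z 105.3
top0 centre mm 741.5 6.6 size 96.9 74.3 yaw deg of long axis 1.37 z 127.5
top0 centre mm 761.5 -172.9 size 109.3 107.8 yaw deg of long axis -88.72 z 36.4
t12 centre mm 749.6 136.4 size 62.5 42.3 yaw deg of long axis 28.04 z 105.6
t12 centre mm 742.3 6.6 size 95.2 74.3 yaw deg of long axis 1.37 z 127.5
t12 centre mm 761.4 -172.8 size 109.3 107.8 yaw deg of long axis -88.72 z 36.7
{'time': 26.5, 'q': [-0.2445, -0.1426, 2.0593, -0.0052, 1.2061, -1.7192], 'tool_pos': [0.4579, -0.0904, 0.2049], 'tcp_rot': [0.0672, 1.552, -0.0805], 'wrist_force': [0.4165, -0.5364, 0.426], 'width': -0.0026}
[[0.017, 0.094, 0.995], [-0.009, 0.996, -0.094], [-1.0, -0.008, 0.018]]
```

View pics/t12.png

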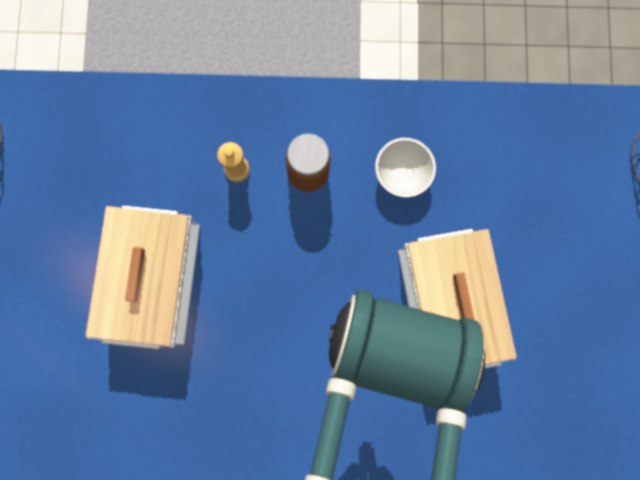

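Both lids are home and level, the bystanders have not moved, and the arm is clear. Handing in.

```bash
python3 -c "
from workcell import bot
print(bot.finish_job())"
```

```text
the job is handed in; nothing more can be done
None
```

I set lid_a onto tub_a and pressed both tubs' lids down one end at a time; by my last checks all four ends are fully home. I handed in at about 26.5 s. The largest upward wrist force reported while pressing was about 36 N (39–40 N counting the sideways part), against the 50 N limit. I read the force only at the end of each move, so short peaks in between were not seen.

**Heights:** before hand-in the scene camera put all four ends at 110.4–110.6 mm and the top camera at 109.0–109.2 mm; fully home is 110 mm. The 1.5 mm gap between the cameras is within their calibration, and both show the lids level.

**Centring:** the top camera puts lid_a's centre within about 1 mm of tub_a's. I did not measure tub_b's own centre. Lid_b moved about 1 mm between the first and last pictures.

**Bystanders:** the mill, jar and bowl measured within 1 mm of where they started.

**What disagreed:**
- **Fingertip position:** the wrist and scene cameras showed the fingertips about 40 mm farther back than the documented TCP offset. My first grasp therefore closed on air above the handle, touching nothing. I used the measured offset from then on.
- **Camera positions:** the top and wrist cameras differed by about 2 mm in y on lid_a.

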